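# Set the check weight on the spring scale with the spatula

### The job

The brass check weight lies on the blade of the spatula on the red mat. Take the spatula by its handle and carry the weight, always level and never touched by the gripper, to the scale; lay the blade gently down on the sprung pan, with the weight between the four pins, and draw the blade out so that the weight stays behind, flat on the pan between the pins. Then stand the spatula back on the red mat and let go, leaving the other things alone.

Things in the scene. Friction and masses are not known exactly. Their poses are not given: they have to be found in the camera images.
- handle (a point): the spatula's black handle, a bar 100 long, 16 wide, 20 mm tall. This point is half-way up, 5 mm ahead of mid-length, 53 mm above the spatula's underside. x runs to the blade tip, z up. Grip it across y from above, firmly (80 N or more), or the loaded blade sags; it may still sag a little.
- blade (a point): point on the top of the steel blade, on its middle line: 145 mm ahead of point handle and 50.5 mm below it. The blade is 92 mm long, 30 mm wide, 2.5 mm thick; its tip is 30 mm ahead of this point, its rear end 62 mm behind it, where a neck climbs to the handle. Axes as point handle.
- spatula: the whole spatula, about 160 g; origin on the plane of its underside, 53 mm below point handle; axes as point handle. It stands level on its blade and on a steel rest foot (4 mm thick, 36 mm wide) that comes down from the handle 45 mm behind this origin.
- weight: brass check weight: disc 56 mm in diameter, 12 mm thick, with a small knob on top (25 mm tall in all), 175 to 265 g; origin at the centre of its underside, z up. It lies loose on the blade, within 10 mm of point blade. The gripper must not touch it, nor may it be tipped by more than about 14 degrees.
- scale: white spring scale, 130 x 130 mm, fixed to the table; origin at its underside, below the pan's centre. A round flat steel pan (120 mm in diameter, no rim) lies on top; its top face is somewhere between 102 and 118 mm above the table (a zero screw sets it), so it must be felt for. The pan is sprung: 1 mm down for each 4 N. Over 10 N from the spatula, weight included, overloads it.
- slot (a point): on the scale's upright axis, 102 mm above the table, not moving with the pan. Four slick black pins (8 mm thick, 9 tall, top 3 tapered) stand on the pan round this axis, 35 mm out on the diagonals of x and y; the weight has 4 mm play between them. The blade fits the 41 mm gaps, pointing along +x of this frame (handle at -x), and is drawn out along -x; the two -x pins then hold the weight. z up.
- mat: red silicone mat, 300 mm (its x) by 160 mm (its y), 3 mm thick, fixed to the table; origin on the table 100 mm ahead (+x) of its centre. The spatula stands on it, pointing roughly along its x.
- nozzle: steel piping nozzle, 30 mm in diameter, 45 mm tall, standing loose between mat and scale; origin at the centre of its underside. Leave it alone.
- jar: jar with a red cap, 60 mm in diameter, 85 mm tall, standing loose; origin at the centre of its underside. Leave it alone.
- ramekin: white ramekin, 80 mm in diameter, 45 mm tall, standing loose; origin at the centre of its underside. Leave it alone.
Mind the look-alikes: they are no part of the job. There is more than one size of the weight; the job needs the smallest.

How it is judged:
By the outcome, as a careful person would: the job done as asked, in the order asked, and still so for the second after the job is handed in, with the robot touching nothing.
It also fails if it takes over 61 s, if anything falls off the work surface, if the arm or the gripper's body presses on something with over 40 N, if the wrist force passes 120 N, or if a joint passes its speed limit or range.

### The arm

A 6-joint arm with a two-finger parallel gripper is mounted at the origin on the work surface. World frame = base frame: x ahead of the robot, y to its left, z up, the work surface at z = 0. Lengths are in mm, angles in degrees, forces in N, time in s.
With the tool pointing down it reaches from about 400 to 825 mm from the base axis. Payload 7 kg.
Tool frame: the origin (TCP) lies midway between the tips of the shut fingers; the grasp point (between the pads) lies 19 mm behind it (ctrl.pinch_z is the distance from the TCP to the grasp point, in mm); z points along the fingers, y is the line along which they close (so a half turn about z gives the same grasp; the last joint's range is limited). The gripper opens to 85 mm and grips with 20 to 120 N. Pads are 22 mm wide; open, the fingers measure 114 mm over their backs; the gripper's body (76 mm by 85 mm) begins 54 mm behind the grasp point. The pads swing forward as they close: fully open they stand 13 mm farther back than shut.
Start: joints at [-48.065, 20.546, 0.682, 0, -70.136, -16.507], TCP at [289.799, -609.599, 209.202] pointing down, gripper open.
Joint ranges: [-176.03, 176.03], [-82.01, 121.73], [-58.28, 71.71], [-173.87, 95.51], [-174.79, -0.11], [-173.66, 173.66]. Speed limits (degrees/s): [136.94, 136.94, 172.46, 180, 180, 180].

### API

Orientations are given as [roll, pitch, yaw] about the fixed x, y, z axes, in that order (R = Rz(yaw) Ry(pitch) Rx(roll)).
In Python, from station import ctrl gives the robot as it stands.
- The arm moves only by the shell command python3 -m crank 'ROWS' [FORCE]. ROWS is JSON, a list of rows, each an object of numbers: "x", "y", "z": the shift along the tool's x, y, z in cm; "ax", "ay", "az": the turn, a rotation vector about the tool's x, y, z in degrees; "fingers": the closure in counts, from 0 (fully open) to 255 (shut). A call has 1 to 10 rows; each row shifts and turns the commanded pose from where the row before left it, along the tool's axes as they then stand; what a row does not reach is not made up. A row lasts 1/12 s, in which the tool goes at most 41.7 mm and 7.16 degrees, less where a joint would pass 70% of its speed; a pose out of reach is approached as far as the arm can. A call with a gripper value outside its range is refused whole. The fingers move at their own pace and stop on an object; FORCE is the grip in N (left out, the last holds). Time passes only in rows, so rows that do not move let the fingers close. It gives the time, the measured TCP pose, the force, the opening and the grip force at its end, in the units of the state.
- ctrl.state(): the state, without advancing time (a new reading comes with each control period).
- ctrl.snapshot(name): name is "side" or "top"; returns a dict with "image" (420x560x3 uint8, red, green, blue), "mtx" (3x3 intrinsics, pixels), "k1" (the pictures are not rectified: a ray, as slopes to the right and down, at radius r is drawn at 1 + k1 r^2 times it, then the intrinsics apply), "pose" (4x4, takes a point from camera to world coordinates). Camera axes: x right, y up, looking along -z (the intrinsics and any distortion apply to the point x, -y, -z); pixel columns grow to the right and rows downward; lengths in mm; the calibration is good to about 2 mm. A picture is of the moment at which its call begins. There is no depth.
- ctrl.job_done(): hands the job in; it is judged then, once.
Trained networks look in a picture, given as the dict that the camera call returned (one of the last four; its "shot" number tells which), for a name from the list of things; names that differ only in an ending like _2 or _b are one class to them, and where a whole thing is asked for, a point or a joint stands for the part that bears it (a point fixed in the world has none). Each returns a list of dicts, best first, with "conf" (0 to 1); they miss things now and then, are a little off and sometimes report something else, mostly with a low value. They report only what shows in the picture. A call takes as long as a camera call. They do not tell look-alikes from the thing itself.
- ctrl.boxes_of(picture, thing): "xyz" ([x, y, z] in mm, in world coordinates, good to about 4 mm: the middle of the surface that is visible of it).
The state is a dict: "clock": time; "q": joint angles; "joint_velocities": joint speeds; "effort": joint torques, N m; "position": TCP position; "ee_rot": TCP orientation; "contact_force": force on the tool from outside, world axes, zero at the start; "torque": the same for the moment, N m; "gripper_width": opening from 0.0 (shut) to 1.0 (fully open); "grip_force": force on a finger pad.
Only numpy, scipy, OpenCV 4.12 (cv2) and the standard library are available. Lean on these libraries where they do the work, as an engineer would, in place of code of your own. Each camera call takes 0.05 s, during which the arm holds its last target. There are 200 camera calls.

## Working session

There is one attempt and no reset: what is moved stays moved. The work goes in short steps, Python scripts to look and compute and a shell command to move; the robot and the scene stay as the last step left them, time stands still between calls to the robot, and variables do not carry over. Pictures are saved under pics/ and viewed, at most 10 in all, crops included, and the job is handed in when it is done.

```bash
mkdir -p pics; ls; python3 - <<'E'
from station import ctrl
import cv2
s=ctrl.state();print(s)
for n in("side","top"):
    p=ctrl.snapshot(n);cv2.imwrite(f"pics/{n}0.png",p["image"][:,:,::-1]);print(n,p["mtx"],p["k1"],p["pose"])
    for t in("handle","blade","spatula","weight","scale","mat","nozzle","jar","ramekin"):
        print(t,[([round(float(v)) for v in d["xyz"]],round(d["conf"],2)) for d in ctrl.boxes_of(p,t)])
E
```

```text
pics
{'clock': 0.0, 'q': array([-4.80661467e+01,  2.05897793e+01,  6.34264457e-01, -1.87493855e-02,
       -7.01354578e+01, -1.65073424e+01]), 'joint_velocities': array([ 0.02960602,  0.01798951, -0.08052659, -0.05992929,  0.0271907 ,
       -0.00380433]), 'effort': array([ 1.44016343e-03, -5.83324027e+01,  2.93435794e+01,  6.93720236e+00,
       -5.77922357e-03, -1.58982851e-05]), 'position': array([ 289.56739252, -609.17144936,  208.29043388]), 'ee_rot': array([ 1.79907768e+02, -8.95184404e-03, -1.54579867e+02]), 'contact_force': array([-0.80281153, -0.28328619, -0.26598243]), 'torque': array([ 0.05016235,  0.06333731, -0.00280532]), 'grip_force': 0.0, 'gripper_width': 1.004290746334141}
side [[454.65436164   0.         278.30579451]
 [  0.         454.65436164 203.75933006]
 [  0.           0.           1.        ]] -0.02293930661761137 [[-8.96331909e-01  3.09766480e-01 -3.17228367e-01  3.66008747e+02]
 [-4.43380034e-01 -6.23299064e-01  6.44136959e-01  6.36715232e+02]
 [ 1.80389474e-03  7.18013235e-01  6.96027112e-01  7.28779487e+02]
 [ 0.00000000e+00  0.00000000e+00  0.00000000e+
[... 474 characters left out ...]
3.66523309]
 [  0.           0.           1.        ]] -0.024648207534373977 [[ 1.51440352e-02  9.85405171e-01 -1.69550310e-01  4.90558120e+02]
 [-9.99289827e-01  2.07672743e-02  3.14414003e-02  7.27583531e+01]
 [ 3.45036163e-02  1.68953750e-01  9.85019863e-01  1.10117313e+03]
 [ 0.00000000e+00  0.00000000e+00  0.00000000e+00  1.00000000e+00]]
handle [([497, -179, 51], 0.8), ([628, 175, 116], 0.22)]
blade [([494, -179, 52], 0.8)]
spatula [([499, -175, 50], 0.84)]
weight [([740, -191, 16], 0.95), ([604, -167, 14], 0.58), ([540, -11, 13], 0.56)]
scale [([631, 175, 116], 0.56)]
mat [([505, -182, -3], 0.67)]
nozzle [([657, 1, 26], 0.4)]
jar [([796, 8, 84], 0.68)]
ramekin [([694, 380, 15], 0.84)]
```

View pics/top0.png

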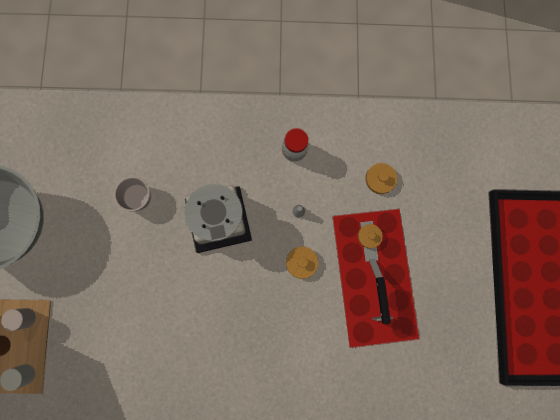

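View pics/side0.png

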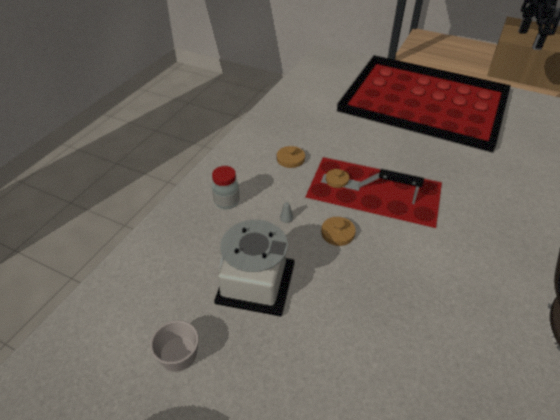

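The top view shows the spatula (handle about (378,278) to (387,320)) with the weight on its blade at (370,236), and the scale pan at (213,211) with four pins. The side view agrees. I'll zoom in on both for the yaw and pin positions.

```bash
cat > h.py <<'E'
import numpy as np, cv2
from station import ctrl
def ray(p,uv):
    M=p["mtx"];d=np.array([(uv[0]-M[0,2])/M[0,0],(uv[1]-M[1,2])/M[1,1]]);s=d.copy()
    for _ in range(20): s=d/(1+p["k1"]*(s@s))
    T=p["pose"];return T[:3,3],T[:3,:3]@np.array([s[0],-s[1],-1])
def at(p,uv,z):
    c,r=ray(p,uv);return c+r*(z-c[2])/r[2]
def pix(p,X):
    T=p["pose"];c=T[:3,:3].T@(np.asarray(X,float)-T[:3,3]);s=np.array([c[0],-c[1]])/-c[2]
    s=s*(1+p["k1"]*(s@s));M=p["mtx"];return M[:2,:2]@s+M[:2,2]
def crop(p,u,v,w,h,k):
    return cv2.resize(p["image"][v:v+h,u:u+w,::-1],None,fx=k,fy=k,interpolation=cv2.INTER_CUBIC)
E
python3 - <<'E'
from h import *
import pickle
t=ctrl.snapshot("top");s=ctrl.snapshot("side");pickle.dump((t,s),open("p0.pkl","wb"))
a=crop(t,175,170,80,90,5);b=crop(s,212,215,80,90,5)
cv2.imwrite("pics/pan.png",np.hstack([a,b]))
a=crop(t,325,200,100,150,4);b=crop(s,300,150,100,75,4);c=np.zeros((600,400,3),np.uint8);c[:300]=b
cv2.imwrite("pics/spat.png",np.hstack([a,c]))
E
```

```text
(no output)
```

View pics/pan.png

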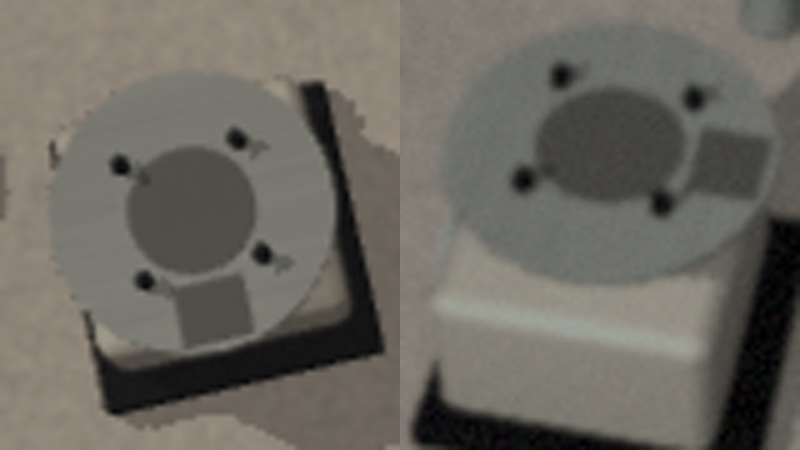

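View pics/spat.png

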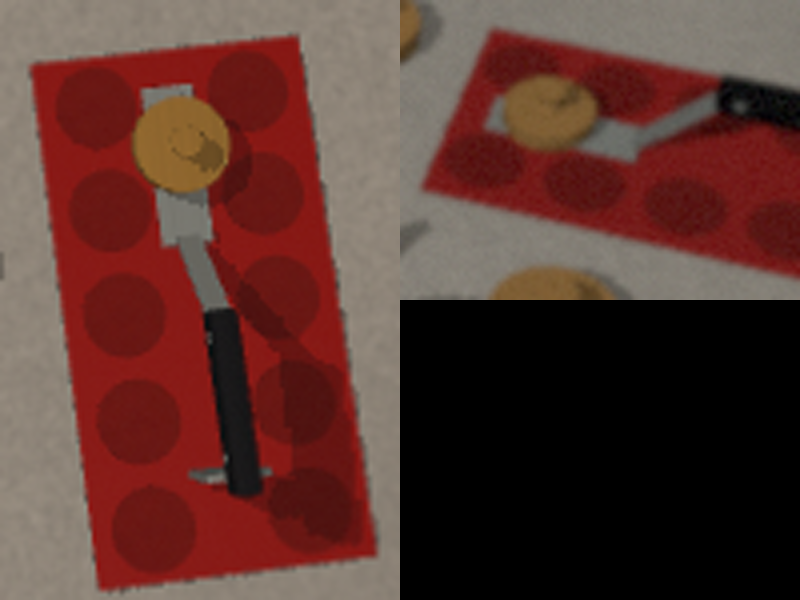

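The notched patch marks the −x entry gap, which faces the robot, so the scale's +x is roughly world +x. In the top crop the pins are at (236,138), (121,165), (262,254) and (146,281). The blade midline runs from (186,241) to (167,89), and the handle from (220,312) to (245,492).

```bash
python3 - <<'E'
from h import *
import pickle
t,s=pickle.load(open("p0.pkl","rb"))
f=lambda x,y,k,u,v:((x+.5)/k-.5+u,(y+.5)/k-.5+v)
def tri(a,b):
    c1,r1=ray(t,a);c2,r2=ray(s,b);k=np.linalg.lstsq(np.c_[r1,-r2],c2-c1,rcond=None)[0]
    p,q=c1+k[0]*r1,c2+k[1]*r2;return (p+q)/2,np.linalg.norm(p-q)
P={}
for n,a,b in(("A",(236,138),(562,75)),("B",(121,165),(524,179)),("C",(262,254),(694,97)),("D",(146,281),(661,203))):
    P[n],e=tri(f(*a,5,175,170),f(b[0]-400,b[1],5,212,215));print(n,P[n].round(1),e.round(1))
ctr=sum(P.values())/4;x=P["A"]+P["B"]-P["C"]-P["D"];print("ctr",ctr,"yaw",np.degrees(np.arctan2(x[1],x[0])))
T=lambda x,y,z:at(t,f(x,y,4,325,200),z)
S=lambda x,y,z:at(s,f(x-400,y,4,300,150),z)
br,bf=T(186,241.5,5.5),T(167.5,89,5.5);hf,hr=T(221,311,66),T(245,494,60)
d=bf-br;print("blade",br,bf,np.linalg.norm(d),"yaw",np.degrees(np.arctan2(d[1],d[0])))
d=hf-hr;print("handle",hf,hr,np.linalg.norm(d),"yaw",np.degrees(np.arctan2(d[1],d[0])))
u=(bf-br)/np.linalg.norm(bf-br);print("handle pt from blade",(bf-175*u),"from handle",(hf-45*u))
w=T(182,144,17.5);print("weight c",w)
bl=[S(497,97,5.5),S(640,143,5.5)];print(bl)
mat=[T(x,y,3) for x,y in((31,65),(299,37),(377,554),(100,590))];print(np.round(mat,0))
for n in((540,-10,0),(657,3,0)):print(n)
E
```

```text
A [669.1 163.8 122.7] 2.0
B [657.2 211.2 121.1] 1.4
C [621.2 151.6 122.1] 1.1
D [609.5 199.1 120.6] 0.6
ctr [639.24451357 181.40600651 121.62165949] yaw 14.285406328933183
blade [ 551.90973491 -172.68945248    5.5       ] [ 640.27469725 -163.25806652    5.5       ] 88.86685326679498 yaw 6.092240108396583
handle [ 511.36966024 -177.65499776   66.        ] [ 414.43645348 -190.34094596   60.        ] 97.94375862322624 yaw 7.456099579254532
handle pt from blade [ 466.26304003 -181.83071179    5.5       ] from handle [ 466.62380552 -182.43082083   66.        ]
weight c [ 606.9390304  -168.59171782   17.5       ]
[array([ 642.2453937 , -176.81621839,    5.5       ]), array([ 549.71491734, -175.61227647,    5.5       ])]
[[ 653.  -84.    3.]
 [ 673. -242.    3.]
 [ 378. -279.    3.]
 [ 357. -122.    3.]]
(540, -10, 0)
(657, 3, 0)
```

```bash
python3 -m crank '[{"x":-2.6,"y":2.4},{"x":-2.6,"y":2.4},{"x":-2.6,"y":2.4},{"x":-2.6,"y":2.4},{"x":-2.6,"y":2.4},{"x":-2.6,"y":2.4},{"x":-2.6,"y":2.4},{"x":-2.6,"y":2.4},{"x":-2.6,"y":2.4},{"x":-2.6,"y":2.4}]' 110; python3 -m crank '[{"x":-2.6,"y":2.3},{"x":-2.8,"y":2.3},{"x":-2.8,"y":2.3},{"az":6.14,"z":2.5},{"az":6.14,"z":2.5},{"az":6.14,"z":2.5},{"z":0.0}]'
```

```text
$[0]: bad value
$[0]: bad value
```

```bash
python3 -m crank '[{"x":-2.6,"y":2.4,"z":0,"ax":0,"ay":0,"az":0,"fingers":0}]' 110
```

```text
clock: 1.18
position: [301.5, -579.7, 208.0]
ee_rot: [180.0, -0.1, -154.7]
contact_force: [1.4, 0.7, -0.6]
gripper_width: 1.002
grip_force: 0.0
```

```bash
python3 -m crank '[{"x":-2.6,"y":2.4,"fingers":0},{"x":-2.6,"y":2.4,"fingers":0},{"x":-2.6,"y":2.4,"fingers":0},{"x":-2.6,"y":2.4,"fingers":0},{"x":-2.6,"y":2.4,"fingers":0},{"x":-2.6,"y":2.4,"fingers":0},{"x":-2.6,"y":2.4,"fingers":0},{"x":-2.6,"y":2.4,"fingers":0},{"x":-2.6,"y":2.4,"fingers":0}]'
```

```text
$[0]: bad value
```

All keys are needed in every row.

```bash
python3 -m crank '[{"x":-2.6,"y":2.4,"z":0,"ax":0,"ay":0,"az":0,"fingers":0},{"x":-2.6,"y":2.4,"z":0,"ax":0,"ay":0,"az":0,"fingers":0},{"x":-2.6,"y":2.4,"z":0,"ax":0,"ay":0,"az":0,"fingers":0},{"x":-2.6,"y":2.4,"z":0,"ax":0,"ay":0,"az":0,"fingers":0},{"x":-2.6,"y":2.4,"z":0,"ax":0,"ay":0,"az":0,"fingers":0},{"x":-2.6,"y":2.4,"z":0,"ax":0,"ay":0,"az":0,"fingers":0},{"x":-2.6,"y":2.4,"z":0,"ax":0,"ay":0,"az":0,"fingers":0},{"x":-2.6,"y":2.4,"z":0,"ax":0,"ay":0,"az":0,"fingers":0},{"x":-2.6,"y":2.4,"z":0,"ax":0,"ay":0,"az":0,"fingers":0}]'
python3 -m crank '[{"x":-2.6,"y":2.3,"z":0,"ax":0,"ay":0,"az":0,"fingers":0},{"x":-2.8,"y":2.3,"z":0,"ax":0,"ay":0,"az":0,"fingers":0},{"x":-2.8,"y":2.3,"z":0,"ax":0,"ay":0,"az":0,"fingers":0},{"x":0,"y":0,"z":2.5,"ax":0,"ay":0,"az":6.14,"fingers":0},{"x":0,"y":0,"z":2.5,"ax":0,"ay":0,"az":6.14,"fingers":0},{"x":0,"y":0,"z":2.5,"ax":0,"ay":0,"az":6.14,"fingers":0},{"x":0,"y":0,"z":0,"ax":0,"ay":0,"az":0,"fingers":0},{"x":0,"y":0,"z":0,"ax":0,"ay":0,"az":0,"fingers":0}]'
```

```text
clock: 1.93
position: [421.9, -279.6, 209.5]
ee_rot: [-180.0, 0.0, -154.6]
contact_force: [-0.2, 0.4, 0.8]
gripper_width: 0.997
grip_force: 0.0
clock: 2.6
position: [465.3, -183.7, 133.9]
ee_rot: [180.0, -0.1, -172.8]
contact_force: [0.1, 0.2, 0.6]
gripper_width: 0.997
grip_force: 0.0
```

```bash
python3 -m crank '[{"x":0,"y":0,"z":2.4,"ax":0,"ay":0,"az":0,"fingers":0},{"x":0,"y":0,"z":2.4,"ax":0,"ay":0,"az":0,"fingers":0},{"x":0,"y":0,"z":2.4,"ax":0,"ay":0,"az":0,"fingers":60},{"x":0,"y":0,"z":1.8,"ax":0,"ay":0,"az":0,"fingers":120},{"x":0,"y":0,"z":0.8,"ax":0,"ay":0,"az":0,"fingers":160},{"x":0,"y":0,"z":0,"ax":0,"ay":0,"az":0,"fingers":185},{"x":0,"y":0,"z":0,"ax":0,"ay":0,"az":0,"fingers":185}]'
python3 - <<'E'
from h import *
t=ctrl.snapshot("top");s=ctrl.snapshot("side");print(ctrl.state()["gripper_width"],ctrl.state()["position"])
a=crop(t,325,200,100,150,4);b=crop(s,300,150,160,120,2);c=np.zeros((600,400,3),np.uint8);c[:240,:320]=b
cv2.imwrite("pics/g1.png",np.hstack([a,c]))
E
```

```text
clock: 3.18
position: [467.1, -184.0, 37.5]
ee_rot: [-180.0, 0.1, -172.9]
contact_force: [-0.2, -0.5, 1.0]
gripper_width: 0.297
grip_force: 0.0
0.2739568755660876 [ 467.42035199 -183.87548583   37.90010204]
```

View pics/g1.png

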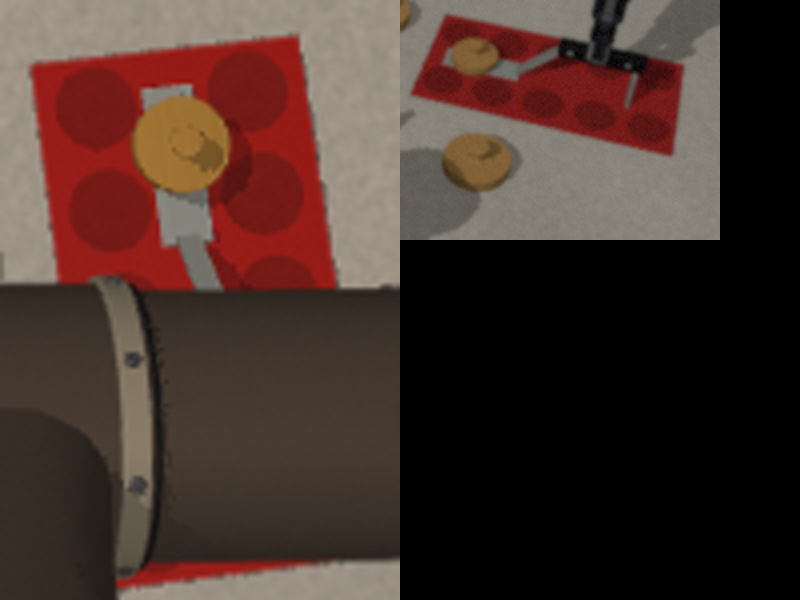

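The gripper straddles the handle, and the weight and blade haven't moved. I'll close it gently.

```bash
python3 -m crank '[{"x":0,"y":0,"z":0,"ax":0,"ay":0,"az":0,"fingers":192},{"x":0,"y":0,"z":0,"ax":0,"ay":0,"az":0,"fingers":197},{"x":0,"y":0,"z":0,"ax":0,"ay":0,"az":0,"fingers":202},{"x":0,"y":0,"z":0,"ax":0,"ay":0,"az":0,"fingers":207},{"x":0,"y":0,"z":0,"ax":0,"ay":0,"az":0,"fingers":212},{"x":0,"y":0,"z":0,"ax":0,"ay":0,"az":0,"fingers":230},{"x":0,"y":0,"z":0,"ax":0,"ay":0,"az":0,"fingers":255},{"x":0,"y":0,"z":0,"ax":0,"ay":0,"az":0,"fingers":255},{"x":0,"y":0,"z":0,"ax":0,"ay":0,"az":0,"fingers":255}]' 110
python3 -m crank '[{"x":0,"y":0,"z":-0.1,"ax":0,"ay":0,"az":0,"fingers":255},{"x":0,"y":0,"z":-0.2,"ax":0,"ay":0,"az":0,"fingers":255},{"x":0,"y":0,"z":-0.4,"ax":0,"ay":0,"az":0,"fingers":255},{"x":0,"y":0,"z":-0.4,"ax":0,"ay":0,"az":0,"fingers":255},{"x":0,"y":0,"z":-0.4,"ax":0,"ay":0,"az":0,"fingers":255},{"x":0,"y":0,"z":-0.4,"ax":0,"ay":0,"az":0,"fingers":255},{"x":0,"y":0,"z":-0.2,"ax":0,"ay":0,"az":0,"fingers":255},{"x":0,"y":0,"z":0,"ax":0,"ay":0,"az":0,"fingers":255},{"x":0,"y":0,"z":0,"ax":0,"ay":0,"az":0,"fingers":255}]'
python3 - <<'E'
from h import *
t=ctrl.snapshot("top");s=ctrl.snapshot("side");st=ctrl.state();print(st["torque"],st["contact_force"])
a=crop(t,325,195,75,75,5);b=crop(s,320,140,100,60,4);c=np.zeros((375,400,3),np.uint8);c[:240]=b
cv2.imwrite("pics/g2.png",np.hstack([a,c]))
E
```

```text
clock: 4.03
position: [466.5, -184.1, 37.1]
ee_rot: [-180.0, 0.0, -173.0]
contact_force: [-2.0, -1.9, 8.2]
gripper_width: 0.142
grip_force: 108.0
clock: 4.78
position: [466.0, -183.6, 57.3]
ee_rot: [180.0, 0.0, -173.0]
contact_force: [-0.5, 1.0, -3.3]
gripper_width: 0.141
grip_force: 107.9
[-0.05771444  0.2992618  -0.01491853] [-0.4088449   0.1063374  -3.34004019]
```

View pics/g2.png

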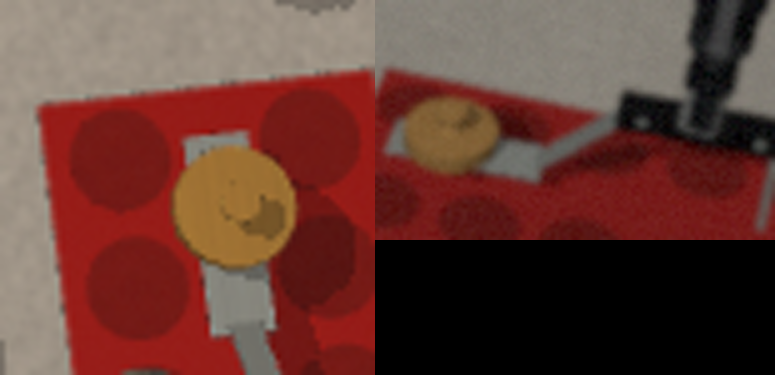

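```bash
python3 - <<'E'
from h import *
import pickle
t,s=pickle.load(open("p0.pkl","rb"))
f=lambda x,y,k,u,v:((x+.5)/k-.5+u,(y+.5)/k-.5+v)
def tri(a,b):
    c1,r1=ray(t,a);c2,r2=ray(s,b);k=np.linalg.lstsq(np.c_[r1,-r2],c2-c1,rcond=None)[0]
    p,q=c1+k[0]*r1,c2+k[1]*r2;return (p+q)/2,np.linalg.norm(p-q)
F,e=tri(f(185,140,5,325,195),f(10,152,4,320,140));R,e2=tri(f(211,337,5,325,195),f(166,183,4,320,140))
print(F,e,R,e2,"slope",np.degrees(np.arcsin((F-R)[2]/np.linalg.norm(F-R))))
T=lambda x,y,z:at(t,f(x,y,5,325,195),z)
r,fr,w=T(243,331,25),T(217,136.5,24),T(235,207,36)
d=(fr-r)[:2];L=np.linalg.norm(d);u=d/L;n=np.array([-u[1],u[0]]);g=np.array([466.,-183.6])
print("blade",r,fr,L,"yaw",np.degrees(np.arctan2(d[1],d[0])))
print("tip rel tool",(fr[:2]-g)@u,(fr[:2]-g)@n,"weight rel tool",(w[:2]-g)@u,(w[:2]-g)@n,"w",w)
E
```

```text
[ 636.65710721 -149.46116473   16.70949703] 0.36469921433953395 [ 544.54556031 -159.70832739   20.70863684] 3.760150901756764 slope -2.470784710538968
blade [ 549.09122454 -173.02766345   25.        ] [ 637.75620672 -162.74209832   24.        ] 89.25957603541515 yaw 6.617010289623142
tip rel tool 173.01556873818333 0.9271367149785859 weight rel tool 139.06134800516668 -0.24343748655616046 w [ 604.16305636 -167.81748977   36.        ]
```

The weight sits about 139 mm ahead of the tool, on the centreline. The blade sags about 2.5°, so I'll pitch up as I lift and then sweep across.

```bash
python3 -m crank '[{"x":0,"y":0,"z":-0.4,"ax":0,"ay":-0.3,"az":0,"fingers":255},{"x":0,"y":0,"z":-0.8,"ax":0,"ay":-0.4,"az":0,"fingers":255},{"x":0,"y":0,"z":-1.2,"ax":0,"ay":-0.4,"az":0,"fingers":255},{"x":0,"y":0,"z":-1.6,"ax":0,"ay":-0.4,"az":0,"fingers":255},{"x":0,"y":0,"z":-2.0,"ax":0,"ay":-0.4,"az":0,"fingers":255},{"x":0,"y":0,"z":-2.0,"ax":0,"ay":-0.3,"az":0,"fingers":255},{"x":0,"y":0,"z":-1.6,"ax":0,"ay":-0.3,"az":0,"fingers":255},{"x":0,"y":0,"z":-1.2,"ax":0,"ay":0,"az":0,"fingers":255},{"x":0,"y":0,"z":-0.8,"ax":0,"ay":0,"az":0,"fingers":255},{"x":0,"y":0,"z":-0.4,"ax":0,"ay":0,"az":0,"fingers":255}]'
python3 -m crank '[{"x":-0.1,"y":0.4,"z":0,"ax":0,"ay":0,"az":0,"fingers":255},{"x":-0.2,"y":0.8,"z":0,"ax":0,"ay":0,"az":0,"fingers":255},{"x":-0.3,"y":1.2,"z":0,"ax":0,"ay":0,"az":0,"fingers":255},{"x":-0.4,"y":1.6,"z":0,"ax":0,"ay":0,"az":0,"fingers":255},{"x":-0.5,"y":2.0,"z":0,"ax":0,"ay":0,"az":0,"fingers":255},{"x":-0.48,"y":2.04,"z":0,"ax":0,"ay":0,"az":0,"fingers":255},{"x":-0.48,"y":2.04,"z":0,"ax":0,"ay":0,"az":0,"fingers":255},{"x":-0.48,"y":2.04,"z":0,"ax":0,"ay":0,"az":0,"fingers":255},{"x":-0.48,"y":2.04,"z":0,"ax":0,"ay":0,"az":0,"fingers":255},{"x":-0.48,"y":2.04,"z":0,"ax":0,"ay":0,"az":0,"fingers":255}]'
python3 -m crank '[{"x":-0.48,"y":2.04,"z":0,"ax":0,"ay":0,"az":0,"fingers":255},{"x":-0.48,"y":2.04,"z":0,"ax":0,"ay":0,"az":0,"fingers":255},{"x":-0.48,"y":2.04,"z":0,"ax":0,"ay":0,"az":0,"fingers":255},{"x":-0.48,"y":2.04,"z":0,"ax":0,"ay":0,"az":0,"fingers":255},{"x":-0.48,"y":2.04,"z":0,"ax":0,"ay":0,"az":0,"fingers":255},{"x":-0.5,"y":2.0,"z":0,"ax":0,"ay":0,"az":0,"fingers":255},{"x":-0.4,"y":1.6,"z":0,"ax":0,"ay":0,"az":0,"fingers":255},{"x":-0.3,"y":1.2,"z":0,"ax":0,"ay":0,"az":0,"fingers":255},{"x":-0.2,"y":0.8,"z":0,"ax":0,"ay":0,"az":0,"fingers":255},{"x":-0.1,"y":0.4,"z":0,"ax":0,"ay":0,"az":0,"fingers":255}]'
python3 -m crank '[{"x":0,"y":0,"z":0,"ax":0,"ay":0,"az":-0.4,"fingers":255},{"x":0,"y":0,"z":0,"ax":0,"ay":0,"az":-0.8,"fingers":255},{"x":0,"y":0,"z":0,"ax":0,"ay":0,"az":-1.2,"fingers":255},{"x":0,"y":0,"z":0,"ax":0,"ay":0,"az":-1.25,"fingers":255},{"x":0,"y":0,"z":0,"ax":0,"ay":0,"az":-1.25,"fingers":255},{"x":0,"y":0,"z":0,"ax":0,"ay":0,"az":-1.2,"fingers":255},{"x":0,"y":0,"z":0,"ax":0,"ay":0,"az":-0.8,"fingers":255},{"x":0,"y":0,"z":0,"ax":0,"ay":0,"az":-0.4,"fingers":255},{"x":0,"y":0,"z":0,"ax":0,"ay":0,"az":0,"fingers":255},{"x":0,"y":0,"z":0,"ax":0,"ay":0,"az":0,"fingers":255}]'
python3 - <<'E'
from h import *
import pickle
t=ctrl.snapshot("top");s=ctrl.snapshot("side");st=ctrl.state();print(st["torque"],st["contact_force"])
pickle.dump((t,s),open("p1.pkl","wb"))
a=crop(t,175,165,80,90,5);b=crop(s,212,190,80,90,5)
cv2.imwrite("pics/over.png",np.hstack([a,b]))
E
```

```text
clock: 5.72
position: [463.2, -184.2, 179.3]
ee_rot: [-180.0, 2.7, -173.0]
contact_force: [0.9, -0.5, -3.1]
gripper_width: 0.139
grip_force: 108.0
clock: 6.55
position: [480.8, -17.0, 177.8]
ee_rot: [-180.0, 2.4, -173.0]
contact_force: [0.2, 0.8, -3.4]
gripper_width: 0.135
grip_force: 108.0
clock: 7.38
position: [500.2, 148.0, 179.8]
ee_rot: [-180.0, 2.4, -172.9]
contact_force: [-0.4, -0.7, -2.5]
gripper_width: 0.139
grip_force: 108.0
clock: 8.22
position: [500.5, 147.0, 180.6]
ee_rot: [-179.7, 2.5, -165.7]
contact_force: [0.5, -0.0, -3.1]
gripper_width: 0.14
grip_force: 108.0
[-0.14005969  0.57134036 -0.004796  ] [-0.19043519 -0.09247138 -4.29186924]
```

View pics/over.png

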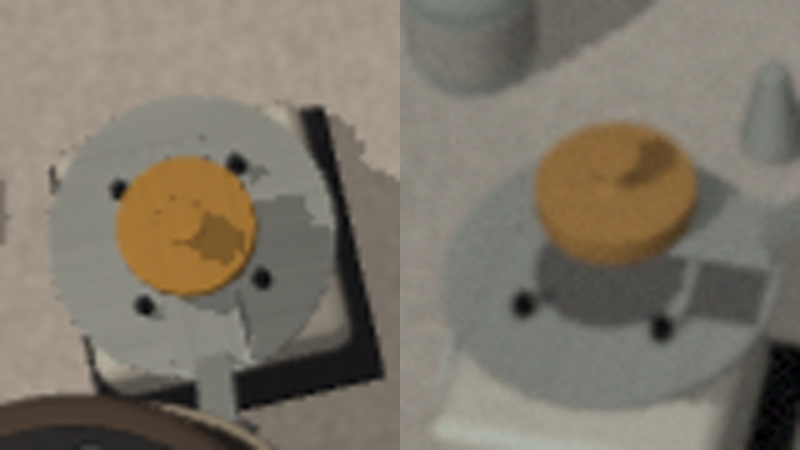

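```bash
cat >> h.py <<'E'
from scipy.optimize import least_squares
def mask(p,u,v,w,h):
    c=cv2.cvtColor(p["image"],cv2.COLOR_RGB2HSV);m=cv2.inRange(c,(10,120,40),(25,255,255))
    k=np.zeros_like(m);k[v:v+h,u:u+w]=m[v:v+h,u:u+w];return k
def cyl(c,r=28,hh=12):
    a=np.linspace(0,2*np.pi,90);q=np.c_[r*np.cos(a),r*np.sin(a)]
    return np.array([[c[0]+x,c[1]+y,c[2]+z] for z in(0,hh) for x,y in q])
A=np.array([[np.cos(a),np.sin(a)] for a in np.linspace(0,2*np.pi,24,endpoint=False)])
def support(pts): return (pts@A.T).max(0)
def fit(t,s,bt,bs,x0):
    obs=[]
    for p,b in((t,bt),(s,bs)):
        y,x=np.nonzero(mask(p,*b));obs.append(support(np.c_[x,y])+.5*abs(A).sum(1)*.7)
    def res(c):
        X=cyl(c);return np.concatenate([support(np.array([pix(p,q) for q in X]))-o for p,o in((t,obs[0]),(s,obs[1]))])
    r=least_squares(res,x0,loss="soft_l1");return r.x,np.abs(r.fun).mean(),r.fun
E
python3 - <<'E'
from h import *
import pickle
t,s=pickle.load(open("p1.pkl","rb"))
w,e,f=fit(t,s,(190,180,50,60),(230,200,70,60),[635,180,150]);print("weight",w,e,f.round(1))
d=w-np.array([639.24,181.41,0]);a=np.radians(14.3);print("rel slot x,y",d[0]*np.cos(a)+d[1]*np.sin(a),-d[0]*np.sin(a)+d[1]*np.cos(a))
t0,s0=pickle.load(open("p0.pkl","rb"))
print("on mat",fit(t0,s0,(350,220,40,35),(315,160,40,35),[606,-168,6])[:2])
E
```

```text
weight [637.06926715 179.64398219 150.86523866] 0.5749158877969215 [ 0.9  0.3  0.4  0.5  0.4  0.4  1.1  0.4  0.4  0.4  0.1  0.1  0.2 -0.3
 -0.8 -0.3 -0.1 -0.   0.8 -0.1 -0.1  0.1 -0.   0.1  0.2  0.5  0.7  0.9
  0.2  0.5  0.5  0.6  0.9  1.   1.3  1.4  2.1  1.3  1.1  1.6  1.   0.8
  0.6  0.5  0.5  0.7  0.3 -0.1]
rel slot x,y -2.5396789381419302 -1.1751301689985927
on mat (array([ 606.69091379, -169.09505803,    6.99306317]), np.float64(0.28346120939865266))
```

```bash
python3 -m crank '[{"x":-0.05,"y":0.02,"z":0.2,"ax":0,"ay":0,"az":0,"fingers":255},{"x":-0.03,"y":0.03,"z":0.4,"ax":0,"ay":0,"az":0,"fingers":255},{"x":-0.03,"y":0.03,"z":0.5,"ax":0,"ay":0,"az":0,"fingers":255},{"x":-0.03,"y":0.02,"z":0.5,"ax":0,"ay":0,"az":0,"fingers":255},{"x":-0.01,"y":0,"z":0.4,"ax":0,"ay":0,"az":0,"fingers":255},{"x":0,"y":0,"z":0.2,"ax":0,"ay":0,"az":0,"fingers":255},{"x":0,"y":0,"z":0,"ax":0,"ay":0,"az":0,"fingers":255},{"x":0,"y":0,"z":0,"ax":0,"ay":0,"az":0,"fingers":255}]'
python3 - <<'E'
from h import *
import pickle
t=ctrl.snapshot("top");s=ctrl.snapshot("side");st=ctrl.state();print(st["torque"],st["contact_force"],st["position"])
pickle.dump((t,s),open("p2.pkl","wb"))
w,e,f=fit(t,s,(190,180,50,60),(230,200,70,70),[635,180,130]);print("weight",w,e)
d=w-np.array([639.24,181.41,0]);a=np.radians(14.3);print("rel slot x,y",d[0]*np.cos(a)+d[1]*np.sin(a),-d[0]*np.sin(a)+d[1]*np.cos(a))
a=crop(t,175,165,80,90,5);b=crop(s,212,190,80,90,5)
cv2.imwrite("pics/over2.png",np.hstack([a,b]))
E
```

```text
clock: 8.98
position: [502.6, 148.4, 158.4]
ee_rot: [-179.7, 2.5, -165.7]
contact_force: [0.2, -0.5, -3.5]
gripper_width: 0.137
grip_force: 108.0
[-0.10673705  0.54833167 -0.03209858] [ 0.3608636   0.19483163 -3.05855571] [502.85452529 148.55374366 158.86359182]
weight [638.86026943 180.66311419 129.6898184 ] 0.5409276643903163
rel slot x,y -0.5524449519161526 -0.6299510259103405
```

View pics/over2.png

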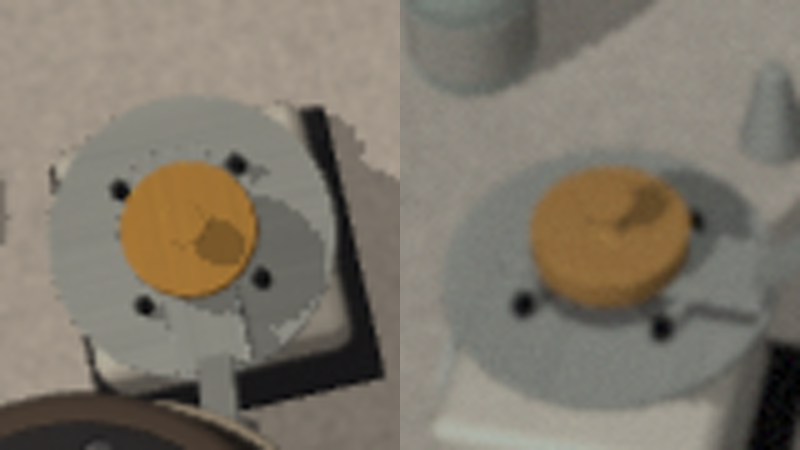

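```bash
python3 -m crank '[{"x":-0.04,"y":0.03,"z":0.1,"ax":0,"ay":0,"az":0,"fingers":255},{"x":0,"y":0.03,"z":0.2,"ax":0,"ay":0,"az":0,"fingers":255},{"x":0,"y":0,"z":0.2,"ax":0,"ay":0,"az":0,"fingers":255},{"x":0.02,"y":0,"z":0.2,"ax":0,"ay":0,"az":0,"fingers":255},{"x":0.01,"y":0,"z":0.1,"ax":0,"ay":0,"az":0,"fingers":255},{"x":0,"y":0,"z":0.1,"ax":0,"ay":0,"az":0,"fingers":255}]'; python3 -m crank '[{"x":0,"y":0,"z":0.1,"ax":0,"ay":0,"az":0,"fingers":255},{"x":0.01,"y":0,"z":0.1,"ax":0,"ay":0,"az":0,"fingers":255},{"x":0,"y":0,"z":0,"ax":0,"ay":0,"az":0,"fingers":255}]'; python3 -c "
from station import ctrl
s=ctrl.state();print(s['torque'],s['contact_force'],s['position'])"
```

```text
clock: 9.58
position: [502.9, 149.0, 149.5]
ee_rot: [-179.7, 2.5, -165.7]
contact_force: [-0.9, 0.6, -2.7]
gripper_width: 0.141
grip_force: 108.1
clock: 9.83
position: [503.1, 149.1, 147.7]
ee_rot: [-179.7, 2.5, -165.7]
contact_force: [-2.1, -0.2, -0.4]
gripper_width: 0.144
grip_force: 108.4
[-0.19987376  0.73464704 -0.05535816] [-2.05488464 -0.16458116 -0.35943718] [503.07737016 149.07816438 147.73462118]
```

```bash
python3 - <<'E'
from h import *
import pickle
t=ctrl.snapshot("top");s=ctrl.snapshot("side");st=ctrl.state();print(st["torque"],st["contact_force"],st["position"])
pickle.dump((t,s),open("p3.pkl","wb"))
w,e,f=fit(t,s,(190,180,50,60),(230,200,70,70),[635,180,130]);print("weight",w,e)
d=w-np.array([639.24,181.41,0]);a=np.radians(14.3);print("rel slot x,y",d[0]*np.cos(a)+d[1]*np.sin(a),-d[0]*np.sin(a)+d[1]*np.cos(a))
a=crop(t,180,175,66,70,6);b=crop(s,225,205,66,70,6)
cv2.imwrite("pics/over3.png",np.hstack([a,b]))
E
```

```text
[-0.20422175  0.71688928 -0.06894284] [-1.29080978 -0.50510585 -0.83347862] [503.12472502 149.12039664 147.87591078]
weight [639.86528249 181.87586392 122.18708029] 0.5418962566954293
rel slot x,y 0.720976499875643 0.29698531063144495
```

View pics/over3.png

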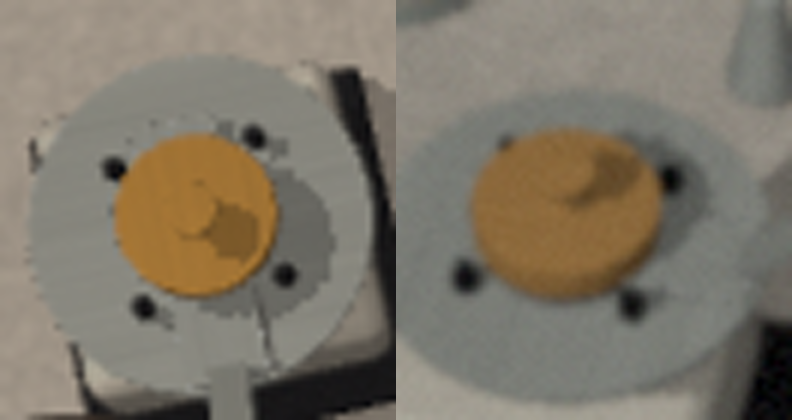

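```bash
python3 -m crank '[{"x":0,"y":0,"z":-0.05,"ax":0,"ay":0.4,"az":0,"fingers":255},{"x":0,"y":0,"z":-0.05,"ax":0,"ay":0.4,"az":0,"fingers":255},{"x":0,"y":0,"z":-0.05,"ax":0,"ay":0.4,"az":0,"fingers":255},{"x":0,"y":0,"z":0,"ax":0,"ay":0.3,"az":0,"fingers":255},{"x":0,"y":0,"z":0,"ax":0,"ay":0,"az":0,"fingers":255},{"x":0,"y":0,"z":0,"ax":0,"ay":0,"az":0,"fingers":255}]'
cat > m.py <<'E'
from h import *
import pickle,sys
L=[]
for _ in range(3):
    t=ctrl.snapshot("top");s=ctrl.snapshot("side");st=ctrl.state();L.append(np.r_[st["torque"],st["contact_force"],st["position"]])
print(np.mean(L,0).round(2),st["ee_rot"].round(1));pickle.dump((t,s),open(sys.argv[1],"wb"))
w,e,f=fit(t,s,(190,180,50,60),(230,200,70,70),[635,180,120]);print("weight",w.round(1),e.round(2))
d=w-np.array([639.24,181.41,0]);a=np.radians(14.3);print("rel slot x,y",(d[0]*np.cos(a)+d[1]*np.sin(a)).round(2),(-d[0]*np.sin(a)+d[1]*np.cos(a)).round(2))
E
python3 m.py p4.pkl
```

```text
clock: 10.43
position: [503.2, 149.2, 149.2]
ee_rot: [-179.7, 1.0, -165.7]
contact_force: [0.3, -0.3, -0.2]
gripper_width: 0.142
grip_force: 108.4
[ 4.0000e-02 -3.1000e-01 -2.0000e-02  1.2600e+00  2.6000e-01 -1.1500e+00
  5.0314e+02  1.4920e+02  1.4922e+02] [-179.7    1.  -165.7]
weight [639.9 181.8 121.6] 0.54
rel slot x,y 0.75 0.2
```

```bash
python3 -m crank '[{"x":0.1,"y":0,"z":0,"ax":0,"ay":0,"az":0,"fingers":255},{"x":0.2,"y":0,"z":0,"ax":0,"ay":0,"az":0,"fingers":255},{"x":0.3,"y":0,"z":-0.01,"ax":0,"ay":0,"az":0,"fingers":255},{"x":0.4,"y":0,"z":-0.01,"ax":0,"ay":0,"az":0,"fingers":255},{"x":0.4,"y":0,"z":-0.01,"ax":0,"ay":0,"az":0,"fingers":255},{"x":0.4,"y":0,"z":0,"ax":0,"ay":0,"az":0,"fingers":255},{"x":0.2,"y":0,"z":0,"ax":0,"ay":0,"az":0,"fingers":255}]'; python3 m.py p5.pkl
```

```text
clock: 11.32
position: [482.9, 143.9, 149.1]
ee_rot: [-179.7, 1.0, -165.7]
contact_force: [1.7, 0.8, -0.9]
gripper_width: 0.14
grip_force: 108.3
[-2.0000e-02  5.5000e-01  2.0000e-02 -9.6000e-01 -3.6000e-01 -4.6000e-01
  4.8296e+02  1.4389e+02  1.4902e+02] [-179.7    0.9 -165.7]
weight [634.1 180.4 120.5] 0.43
rel slot x,y -5.24 0.29
```

```bash
python3 -m crank '[{"x":0.3,"y":0,"z":0,"ax":0,"ay":0,"az":0,"fingers":255},{"x":0.5,"y":0,"z":-0.01,"ax":0,"ay":0,"az":0,"fingers":255},{"x":0.6,"y":0,"z":-0.01,"ax":0,"ay":0,"az":0,"fingers":255},{"x":0.6,"y":0,"z":-0.01,"ax":0,"ay":0,"az":0,"fingers":255},{"x":0.4,"y":0,"z":-0.01,"ax":0,"ay":0,"az":0,"fingers":255},{"x":0,"y":0,"z":0,"ax":0,"ay":0,"az":0,"fingers":255}]'; python3 m.py p6.pkl
```

```text
clock: 12.12
position: [459.1, 137.8, 149.2]
ee_rot: [-179.7, 1.0, -165.7]
contact_force: [-1.5, -1.1, -0.5]
gripper_width: 0.139
grip_force: 108.3
[-6.0000e-02  6.8000e-01 -0.0000e+00 -1.9400e+00 -5.3000e-01 -3.5000e-01
  4.5975e+02  1.3795e+02  1.4897e+02] [-179.7    0.9 -165.7]
weight [635.1 180.7 120.9] 0.5
rel slot x,y -4.24 0.32
```

```bash
python3 -m crank '[{"x":0.3,"y":0,"z":0,"ax":0,"ay":0,"az":0,"fingers":255},{"x":0.5,"y":0,"z":-0.01,"ax":0,"ay":0,"az":0,"fingers":255},{"x":0.6,"y":0,"z":-0.01,"ax":0,"ay":0,"az":0,"fingers":255},{"x":0.6,"y":0,"z":-0.01,"ax":0,"ay":0,"az":0,"fingers":255},{"x":0.6,"y":0,"z":-0.01,"ax":0,"ay":0,"az":0,"fingers":255},{"x":0.6,"y":0,"z":-0.01,"ax":0,"ay":0,"az":0,"fingers":255},{"x":0.4,"y":0,"z":-0.01,"ax":0,"ay":0,"az":0,"fingers":255},{"x":0.2,"y":0,"z":0,"ax":0,"ay":0,"az":0,"fingers":255},{"x":0,"y":0,"z":0,"ax":0,"ay":0,"az":0,"fingers":255}]'; python3 m.py p7.pkl; python3 - <<'E'
from h import *
import pickle
t,s=pickle.load(open("p7.pkl","rb"))
cv2.imwrite("pics/out.png",np.hstack([crop(t,180,175,66,80,6),crop(s,225,205,66,80,6)]))
E
```

```text
clock: 13.17
position: [423.0, 128.7, 149.2]
ee_rot: [-179.7, 1.0, -165.7]
contact_force: [0.3, 0.3, -1.5]
gripper_width: 0.145
grip_force: 108.3
[ 4.0000e-02  1.3000e-01  1.0000e-02 -1.2000e-01 -6.4000e-01 -2.0400e+00
  4.2360e+02  1.2893e+02  1.4906e+02] [-179.7    1.  -165.7]
weight [634.  180.3 119.3] 0.41
rel slot x,y -5.32 0.21
```

View pics/out.png

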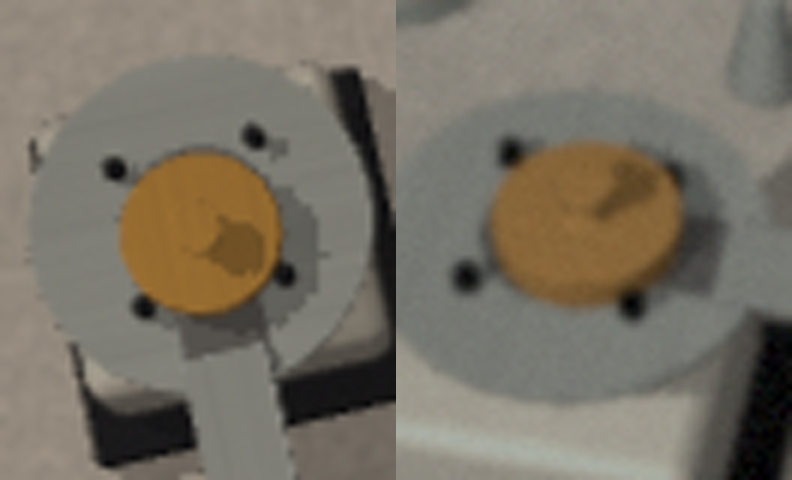

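The weight is held against the two −x pins and lies flat on the pan, with the blade tip clear behind it. Next I lift the spatula and return it to the mat.

```bash
python3 -m crank '[{"x":0.1,"y":0,"z":-0.3,"ax":0,"ay":0,"az":0,"fingers":255},{"x":0.1,"y":0,"z":-0.6,"ax":0,"ay":0,"az":0,"fingers":255},{"x":0,"y":0,"z":-1.0,"ax":0,"ay":0,"az":0,"fingers":255},{"x":0,"y":0,"z":-1.4,"ax":0,"ay":0,"az":0,"fingers":255},{"x":0,"y":0,"z":-1.0,"ax":0,"ay":0.5,"az":0,"fingers":255},{"x":0,"y":0,"z":-0.6,"ax":0,"ay":0.5,"az":1,"fingers":255},{"x":0,"y":0,"z":-0.3,"ax":0,"ay":0,"az":2,"fingers":255},{"x":0,"y":0,"z":0,"ax":0,"ay":0,"az":2,"fingers":255},{"x":0,"y":0,"z":0,"ax":0,"ay":0,"az":1.5,"fingers":255},{"x":0,"y":0,"z":0,"ax":0,"ay":0,"az":0.8,"fingers":255}]'
python3 -m crank '[{"x":0,"y":-0.6,"z":0,"ax":0,"ay":0,"az":0,"fingers":255},{"x":0,"y":-1.2,"z":0,"ax":0,"ay":0,"az":0,"fingers":255},{"x":0,"y":-1.8,"z":0,"ax":0,"ay":0,"az":0,"fingers":255},{"x":0,"y":-2.4,"z":0,"ax":0,"ay":0,"az":0,"fingers":255},{"x":0,"y":-2.8,"z":0,"ax":0,"ay":0,"az":0,"fingers":255},{"x":0,"y":-2.8,"z":0,"ax":0,"ay":0,"az":0,"fingers":255},{"x":0,"y":-2.8,"z":0,"ax":0,"ay":0,"az":0,"fingers":255},{"x":0,"y":-2.8,"z":0,"ax":0,"ay":0,"az":0,"fingers":255},{"x":0,"y":-2.8,"z":0,"ax":0,"ay":0,"az":0,"fingers":255},{"x":0,"y":-2.8,"z":0,"ax":0,"ay":0,"az":0,"fingers":255}]'
python3 -m crank '[{"x":0,"y":-2.8,"z":0,"ax":0,"ay":0,"az":0,"fingers":255},{"x":0,"y":-2.4,"z":0,"ax":0,"ay":0,"az":0,"fingers":255},{"x":0,"y":-1.8,"z":0,"ax":0,"ay":0,"az":0,"fingers":255},{"x":0,"y":-1.2,"z":0,"ax":0,"ay":0,"az":0,"fingers":255},{"x":0,"y":-0.6,"z":0,"ax":0,"ay":0,"az":0,"fingers":255},{"x":0,"y":0,"z":0,"ax":0,"ay":0,"az":0,"fingers":255},{"x":0,"y":0,"z":0,"ax":0,"ay":0,"az":0,"fingers":255}]'
python3 m.py p8.pkl
```

```text
clock: 14.3
position: [420.7, 128.4, 201.2]
ee_rot: [-179.7, 0.0, -173.1]
contact_force: [0.5, -0.2, -1.7]
gripper_width: 0.137
grip_force: 108.3
clock: 15.13
position: [448.2, -99.6, 202.4]
ee_rot: [-179.7, 0.0, -173.0]
contact_force: [0.9, 0.2, 0.1]
gripper_width: 0.14
grip_force: 108.3
clock: 15.72
position: [458.9, -185.3, 202.5]
ee_rot: [-179.7, -0.0, -173.0]
contact_force: [-0.6, -0.6, -1.3]
gripper_width: 0.14
grip_force: 108.3
[ 5.0000e-02  4.0000e-02 -4.0000e-02 -1.7000e-01  3.0000e-02 -8.3000e-01
  4.5918e+02 -1.8462e+02  2.0282e+02] [-179.7    0.  -172.9]
weight [633.9 180.1 119.1] 0.4
rel slot x,y -5.49 0.07
```

```bash
python3 -m crank '[{"x":-0.2,"y":0,"z":0.6,"ax":0,"ay":0,"az":0,"fingers":255},{"x":-0.3,"y":0,"z":1.2,"ax":0,"ay":0,"az":0,"fingers":255},{"x":-0.2,"y":0,"z":1.8,"ax":0,"ay":0,"az":0,"fingers":255},{"x":0,"y":0,"z":2.4,"ax":0,"ay":0,"az":0,"fingers":255},{"x":0,"y":0,"z":2.6,"ax":0,"ay":0,"az":0,"fingers":255},{"x":0,"y":0,"z":2.4,"ax":0,"ay":0,"az":0,"fingers":255},{"x":0,"y":0,"z":1.8,"ax":0,"ay":0,"az":0,"fingers":255},{"x":0,"y":0,"z":1.2,"ax":0,"ay":0,"az":0,"fingers":255},{"x":0,"y":0,"z":0.8,"ax":0,"ay":0,"az":0,"fingers":255},{"x":0,"y":0,"z":0.4,"ax":0,"ay":0,"az":0,"fingers":255}]'
python3 -m crank '[{"x":0,"y":0,"z":0.3,"ax":0,"ay":0,"az":0,"fingers":255},{"x":0,"y":0,"z":0.2,"ax":0,"ay":0,"az":0,"fingers":255},{"x":0,"y":0,"z":0.1,"ax":0,"ay":0,"az":0,"fingers":255},{"x":0,"y":0,"z":0,"ax":0,"ay":0,"az":0,"fingers":255},{"x":0,"y":0,"z":0,"ax":0,"ay":0,"az":0,"fingers":255}]'
python3 -m crank '[{"x":0,"y":0,"z":0.1,"ax":0,"ay":0,"az":0,"fingers":255},{"x":0,"y":0,"z":0.1,"ax":0,"ay":0,"az":0,"fingers":255},{"x":0,"y":0,"z":0,"ax":0,"ay":0,"az":0,"fingers":255},{"x":0,"y":0,"z":0,"ax":0,"ay":0,"az":0,"fingers":255}]'
```

```text
clock: 16.85
position: [465.8, -185.0, 49.4]
ee_rot: [-179.7, -0.1, -173.0]
contact_force: [-0.2, 0.9, -1.1]
gripper_width: 0.139
grip_force: 108.3
clock: 17.27
position: [466.7, -185.3, 45.3]
ee_rot: [-179.7, 0.1, -173.0]
contact_force: [0.2, 0.0, -1.0]
gripper_width: 0.136
grip_force: 108.3
clock: 17.6
position: [466.3, -185.2, 42.7]
ee_rot: [-179.7, 0.0, -173.0]
contact_force: [-0.7, 0.1, -1.2]
gripper_width: 0.139
grip_force: 108.3
```

```bash
python3 -m crank '[{"x":0,"y":0,"z":0.1,"ax":0,"ay":0,"az":0,"fingers":255},{"x":0,"y":0,"z":0.1,"ax":0,"ay":0,"az":0,"fingers":255},{"x":0,"y":0,"z":0.1,"ax":0,"ay":0,"az":0,"fingers":255},{"x":0,"y":0,"z":0.1,"ax":0,"ay":0,"az":0,"fingers":255},{"x":0,"y":0,"z":0,"ax":0,"ay":0,"az":0,"fingers":255},{"x":0,"y":0,"z":0,"ax":0,"ay":0,"az":0,"fingers":255}]'
python3 -m crank '[{"x":0,"y":0,"z":0.05,"ax":0,"ay":0,"az":0,"fingers":255},{"x":0,"y":0,"z":0.05,"ax":0,"ay":0,"az":0,"fingers":255},{"x":0,"y":0,"z":0,"ax":0,"ay":0,"az":0,"fingers":255},{"x":0,"y":0,"z":0,"ax":0,"ay":0,"az":0,"fingers":255}]'
```

```text
clock: 18.1
position: [466.3, -185.3, 38.6]
ee_rot: [-179.7, 0.0, -173.0]
contact_force: [-0.7, 0.0, -2.3]
gripper_width: 0.141
grip_force: 108.3
clock: 18.43
position: [466.4, -185.2, 37.8]
ee_rot: [-179.7, 0.0, -173.0]
contact_force: [1.0, 1.2, -0.7]
gripper_width: 0.138
grip_force: 108.3
```

```bash
python3 -m crank '[{"x":0,"y":0,"z":0.05,"ax":0,"ay":0,"az":0,"fingers":255},{"x":0,"y":0,"z":0.05,"ax":0,"ay":0,"az":0,"fingers":255},{"x":0,"y":0,"z":0,"ax":0,"ay":0,"az":0,"fingers":255},{"x":0,"y":0,"z":0,"ax":0,"ay":0,"az":0,"fingers":255}]'; python3 - <<'E'
from h import *
F=[]
for _ in range(6):
    ctrl.snapshot("side");F.append(ctrl.state()["contact_force"])
print(np.mean(F,0).round(2))
E
```

```text
clock: 18.77
position: [466.4, -185.5, 37.2]
ee_rot: [-179.7, 0.0, -173.0]
contact_force: [-1.6, -0.7, 4.8]
gripper_width: 0.143
grip_force: 109.1
[-2.31 -1.1   5.93]
```

The spatula is standing on the mat. I'll open the gripper gently, lift straight up, and move back.

```bash
python3 -m crank '[{"x":0,"y":0,"z":-0.04,"ax":0,"ay":0,"az":0,"fingers":255},{"x":0,"y":0,"z":0,"ax":0,"ay":0,"az":0,"fingers":215},{"x":0,"y":0,"z":0,"ax":0,"ay":0,"az":0,"fingers":205},{"x":0,"y":0,"z":0,"ax":0,"ay":0,"az":0,"fingers":190},{"x":0,"y":0,"z":0,"ax":0,"ay":0,"az":0,"fingers":150},{"x":0,"y":0,"z":0,"ax":0,"ay":0,"az":0,"fingers":110},{"x":0,"y":0,"z":0,"ax":0,"ay":0,"az":0,"fingers":80},{"x":0,"y":0,"z":0,"ax":0,"ay":0,"az":0,"fingers":80}]' 20
python3 -m crank '[{"x":0,"y":0,"z":-0.5,"ax":0,"ay":0,"az":0,"fingers":80},{"x":0,"y":0,"z":-1.5,"ax":0,"ay":0,"az":0,"fingers":80},{"x":0,"y":0,"z":-2.5,"ax":0,"ay":0,"az":0,"fingers":80},{"x":0,"y":0,"z":-3,"ax":0,"ay":0,"az":0,"fingers":80},{"x":0,"y":0,"z":-3,"ax":0,"ay":0,"az":0,"fingers":80},{"x":0,"y":-3,"z":-2,"ax":0,"ay":0,"az":0,"fingers":80},{"x":0,"y":-3.5,"z":0,"ax":0,"ay":0,"az":0,"fingers":80},{"x":0,"y":-3.5,"z":0,"ax":0,"ay":0,"az":0,"fingers":80},{"x":0,"y":-3.5,"z":0,"ax":0,"ay":0,"az":0,"fingers":80},{"x":0,"y":-3.5,"z":0,"ax":0,"ay":0,"az":0,"fingers":80}]'
python3 -m crank '[{"x":0,"y":-3.5,"z":0,"ax":0,"ay":0,"az":0,"fingers":80},{"x":0,"y":-3,"z":0,"ax":0,"ay":0,"az":0,"fingers":80},{"x":0,"y":-2,"z":0,"ax":0,"ay":0,"az":0,"fingers":80},{"x":0,"y":0,"z":0,"ax":0,"ay":0,"az":0,"fingers":80},{"x":0,"y":0,"z":0,"ax":0,"ay":0,"az":0,"fingers":80},{"x":0,"y":0,"z":0,"ax":0,"ay":0,"az":0,"fingers":80}]'
python3 m.py p9.pkl; python3 - <<'E'
from h import *
import pickle
t0,s0=pickle.load(open("p0.pkl","rb"));t,s=pickle.load(open("p9.pkl","rb"))
for n,p in(("top",t),("side",s)):
    for k in("handle","blade","spatula","weight","nozzle","jar","ramekin"):print(n,k,[(np.round(d["xyz"]),round(d["conf"],2)) for d in ctrl.boxes_of(p,k)][:3])
def black(p,u,v,w,h):
    g=p["image"][v:v+h,u:u+w].max(2);y,x=np.nonzero(g<45);r=cv2.minAreaRect(np.c_[x+u,y+v].astype(np.float32));return len(x),r
for a,b in((t0,t),):print(black(a,365,270,35,60),black(b,365,270,35,60))
for a,b in((s0,s),):print(black(a,370,160,70,35),black(b,370,160,70,35))
E
```

```text
clock: 19.73
position: [466.4, -185.2, 37.1]
ee_rot: [-179.7, 0.0, -173.0]
contact_force: [-0.6, -0.4, 0.4]
gripper_width: 0.686
grip_force: 0.0
clock: 20.57
position: [487.0, -354.9, 163.9]
ee_rot: [-179.7, 0.1, -173.0]
contact_force: [1.0, 1.7, -0.1]
gripper_width: 0.686
grip_force: 0.0
clock: 21.07
position: [496.9, -437.4, 163.4]
ee_rot: [-179.7, -0.0, -173.0]
contact_force: [0.5, 0.3, 0.2]
gripper_width: 0.689
grip_force: 0.0
[ 2.0000e-02 -1.0000e-02  2.0000e-02  2.1000e-01 -1.6000e-01  1.5000e-01
  4.9744e+02 -4.3691e+02  1.6398e+02] [-1.797e+02  1.000e-01 -1.729e+02]
weight [633.9 180.3 119.2] 0.43
rel slot x,y -5.45 0.2
top handle []
top blade [(array([ 541., -177.,   17.]), 0.61)]
top spatula [(array([ 539., -177.,   18.]), 0.88)]
top weight [(array([ 740., -188.,   18.]), 0.97), (array([539., -12.,  16.]), 0.85), (array([630., 182., 127.]), 0.71)]
top nozzle [(array([662.,  -4.,  27.]), 0.66), (array([799.,   9.,  86.]), 0.59)]
top jar [(array([798.,   9.,  86.]), 0.72)]
top ramekin [(array([694., 381.,  14.]), 0.57)]
side handle []
side blade [(array([ 504., -176.,   50.]), 0.59)]
side spatula [(array([ 504., -177.,   46.]), 0.57)]
side weight [(array([ 733., -190.,   14.]), 0.9), (array([627., 183., 131.]), 0.77), (array([540.,  -7.,  10.]), 0.69)]
side nozzle [(array([660.,   6.,  21.]), 0.71)]
side jar [(array([798.,  26.,  56.]), 0.96), (array([ 502., -162.,    2.]), 0.17)]
side ramekin [(array([699., 371.,  20.]), 0.88)]
(367, ((382.7831115722656, 300.2384033203125), (46.52561569213867, 8.144046783447266), 82.09283447265625)) (372, ((383.4847717285156, 300.13543701171875), (46.785953521728516, 8.458477973937988), 82.40535736083984))
(389, ((400.91265869140625, 177.9193115234375), (44.91072463989258, 9.177942276000977), 11.768289566040039)) (385, ((401.4024353027344, 177.6219482421875), (44.9090690612793, 9.149436950683594), 12.094757080078125))
```

The spatula is standing almost exactly where it started, the weight is on the pan, and the other things haven't moved. I'm handing the job in.

```bash
python3 -c "
from station import ctrl
print(ctrl.job_done())"
```

```text
the job is handed in; nothing more can be done
None
```

The job is handed in at about 22 s: the weight lies flat on the pan, resting against the two −x pins, the spatula stands back on the mat where it was, and the nozzle, jar and ramekin were left alone; the judge's verdict was not shown.

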